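# Load the capsule tray with every cap the same way

### The arm

A 7-joint arm with a two-finger parallel gripper is mounted at the origin on the work surface. World frame = base frame: x ahead of the robot, y to its left, z up, the work surface at z = 0. Lengths are in mm, angles in rad, forces in N, time in s.
With the tool pointing down it reaches from about 400 to 875 mm from the base axis. Payload 6.5 kg.
Tool frame: the origin (TCP) lies between the finger pads; the fingertips stand 14 mm ahead of it and the grasp point (between the pads) lies 5 mm behind it (env.tip_reach is the distance from the TCP to the fingertips, in mm); z points along the fingers, y is the line along which they close (so a half turn about z gives the same grasp; the last joint's range is limited). The gripper opens to 88 mm and grips with 3 to 60 N. Pads are 18 mm wide; open, the fingers measure 123 mm over their backs; the gripper's body (75 mm by 187 mm) begins 45 mm behind the grasp point.
Start: joints at [-0.066, 0.536, -0.004, 1.538, 0.003, 1.067, -0.071], TCP at [649.992, 0.001, 252.716] pointing down, gripper open.
Joint ranges: [-2.7, 2.7], [-0.37, 2.16], [-1.27, 1.26], [0.24, 2.4], [-1.31, 4.45], [0.19, 1.91], [-2.76, 2.76]. Speed limits (rad/s): [2.39, 2.39, 3.14, 3.14, 3.14, 3.14, 3.14].

### API

Orientations are given as [roll, pitch, yaw] about the fixed x, y, z axes, in that order (R = Rz(yaw) Ry(pitch) Rx(roll)).
In Python, from bench import env, vision, models gives the robot as it stands. The module is installed in compiled form; this text tells all that it offers.
- The arm moves only by the tool apply_moves, never from a script. Its argument "series" is a list of rows, each an object with "dp": the shift along the tool's x, y, z each as a share of 0.5 m, from -1 to 1, a list of three; "twist": the turn, a rotation vector about the tool's x, y, z each as a share of 1.5 rad, from -1 to 1, a list of three. In form: [{"dp": [tx, ty, tz], "twist": [wx, wy, wz]}, ...]. A call has 1 to 5 rows; each row is the pose to reach, as a shift and turn from the pose commanded when the call began, along the tool's axes at that moment; what a row does not reach only later rows make up. A row lasts 1/8 s, in which the tool goes at most 62.5 mm and 10.7 degrees, less where a joint would pass 70% of its speed; a pose out of reach is approached as far as the arm can. A call with a number of a shift or a turn outside -1 to 1 is refused whole. A call with a gripper value outside its range is refused whole. "claw" is the opening, from 0 (shut) to 1 (fully open), set as the call begins (left out, the last holds). The fingers move at their own pace and stop on an object; "newtons" is the grip in N (left out, the last holds). Time passes only in rows, so rows that repeat a pose let the fingers close. It gives the time, the measured TCP pose, the force, the opening and the grip force at its end, in the units of the state.
- env.observe(): the state, without advancing time (a new reading comes with each control period).
- vision.get_image(name): name is "scene" or "side" or "wrist"; returns a dict with "img" (384x512x3 uint8, blue, green, red), "vertical_fov" (degrees; the focal length in pixels is half the picture's height over the tangent of half this angle, whatever the lens; pixels are square), "cx", "cy" (the principal point, pixels), "k1" (the pictures are not rectified: a ray, as slopes to the right and down, at radius r is drawn at 1 + k1 r^2 times it, then the intrinsics apply), "world_from_camera" (4x4, takes a point from camera to world coordinates); the wrist camera has in their place "T_tool_cam" (4x4, takes a point from camera to tool coordinates, whose origin is the TCP and whose axes are the flange's). Camera axes: x right, y down, z forward; pixel columns grow to the right and rows downward; lengths in mm; the calibration is good to about 2 mm. A picture is of the moment at which its call begins: read the wrist's pose just before it. There is no depth.
- env.finish_job(): hands the job in; it is judged then, once.
Trained networks look in a picture, given as the dict that the camera call returned (one of the last four; its "shot" number tells which), for a name from the list of things; names that differ only in an ending like _2 or _b are one class to them, and where a whole thing is asked for, a point or a joint stands for the part that bears it (a point fixed in the world has none). Each returns a list of dicts, best first, with "confidence" (0 to 1); they miss things now and then, are a little off and sometimes report something else, mostly with a low value. They report only what shows in the picture. A call takes as long as a camera call. They do not tell look-alikes from the thing itself.
- models.recognise(label, picture): "position" ([column, row] in pixels, amid what is visible of it).
The state is a dict: "t": time; "qpos": joint angles; "joint_velocities": joint speeds; "effort": joint torques, N m; "ee_pos": TCP position; "ee_rot": TCP orientation; "ft_force": force on the tool from outside, world axes, zero at the start; "moment": the same for the moment, N m; "gripper_width": opening from 0.0 (shut) to 1.0 (fully open); "gripper_force": force on a finger pad.
Only numpy, scipy, OpenCV 4.12 (cv2) and the standard library are available. Lean on these libraries where they do the work, as an engineer would, in place of code of your own. Each camera call takes 0.05 s, during which the arm holds its last target. There are 200 camera calls.

### The job

Get the green loading tray ready for the filling machine: lay the capsule from the balance pan in the empty groove and turn round the capsule that lies the wrong way, so that all four grooves hold a capsule lying flat with its red cap towards the tray's pull tab. Set the capsules down gently, without letting them drop, leave the two that already lie right where they are, and do not disturb the glass cylinder, the tamping block or the weighing boat.

Things in the scene. Friction and masses are not known exactly. Their poses are not given: they have to be found in the camera images.
- tray: Green plastic ribbed capsule loading tray, fixed, 112 mm (its x) x 214 mm (its y), floor 4 mm thick, rims 13 mm high; the end walls' inner faces are at x = -52 and +52 mm. Origin: centre of its underside, z up. Four grooves run along x, 54 mm apart; three hold a capsule at the start, any one is empty.
- groove_1 (a point): Middle of groove 1 of the tray, on the tray's floor, at tray x = 0, y = -81 mm. A capsule lying in it has its axis 11.7 mm above this point, along tray x. The groove is made by two ridges with 45 degree flanks, 7 mm high, crests 12.5 mm either side of its centre line: a capsule centres itself.
- groove_2 (a point): Middle of groove 2 of the tray, on the tray's floor, at tray x = 0, y = -27 mm. A capsule lying in it has its axis 11.7 mm above this point, along tray x. Ridges as for groove 1.
- groove_3 (a point): Middle of groove 3 of the tray, on the tray's floor, at tray x = 0, y = +27 mm. A capsule lying in it has its axis 11.7 mm above this point, along tray x. All ridges and the side rims are interrupted for |x| < 19 mm: a flat cross channel at floor level, open at both sides, gives fingers room about a capsule's middle.
- groove_4 (a point): Middle of groove 4 of the tray, on the tray's floor, at tray x = 0, y = +81 mm. A capsule lying in it has its axis 11.7 mm above this point, along tray x. Ridges as for groove 1.
- tab (a point): Middle of the top of the tray's flat pull tab, which is 70 mm wide and sticks out 27 mm at the tray's -x end, 13 mm above the worktop; caps must point to this end.
- balance: White bench balance, fixed, body 270 x 190 x 52 mm, sloping display on the side towards the robot. Origin on the worktop under the centre of the pan.
- pan (a point): Centre of the top of the balance's flat square stainless pan, 165 x 165 mm, 75 mm above the worktop; nothing of the balance is higher.
- capsule_a: Veterinary hard capsule lying on its side: smooth rod with round ends, 78 mm long, 23.4 mm diameter, about 22 g; one half dark red cap, the other half cream body. Origin at its middle, on its axis; x runs along it towards the cap end. It rolls easily. Starts in a groove of the tray, the right way round: cap towards the tab.
- capsule_b: Veterinary hard capsule lying on its side: smooth rod with round ends, 78 mm long, 23.4 mm diameter, about 22 g; one half dark red cap, the other half cream body. Origin at its middle, on its axis; x runs along it towards the cap end. It rolls easily. Starts in a groove of the tray, the right way round: cap towards the tab.
- capsule_c: Veterinary hard capsule lying on its side: smooth rod with round ends, 78 mm long, 23.4 mm diameter, about 22 g; one half dark red cap, the other half cream body. Origin at its middle, on its axis; x runs along it towards the cap end. It rolls easily. Starts in a groove of the tray, the wrong way round: cap away from the tab.
- capsule_d: Veterinary hard capsule lying on its side: smooth rod with round ends, 78 mm long, 23.4 mm diameter, about 22 g; one half dark red cap, the other half cream body. Origin at its middle, on its axis; x runs along it towards the cap end. It rolls easily. Starts loose on the balance pan, pointing any way.
- capsule_a_cap (a point): Tip of the red cap end of capsule_a, on its axis, 39 mm from the capsule's middle.
- capsule_b_cap (a point): Tip of the red cap end of capsule_b, on its axis, 39 mm from the capsule's middle.
- capsule_c_cap (a point): Tip of the red cap end of capsule_c, on its axis, 39 mm from the capsule's middle.
- capsule_d_cap (a point): Tip of the red cap end of capsule_d, on its axis, 39 mm from the capsule's middle.
- grad_cylinder: Tall glass graduated cylinder standing loose beyond the tray, tube 32 mm diameter, 251 mm high, foot 72 mm across; origin at the centre of its underside. Bystander.
- tamp_block: Clear acrylic tamping block lying loose beyond the tray, 70 x 110 x 28 mm with a round knob on top, 62 mm high in all; origin at the centre of its underside. Bystander.
- boat: Empty stainless steel weighing boat standing loose between robot and tray, about 72 x 90 mm with a short spout, 21 mm high; origin at the centre of its underside. Bystander.
- fill_plate: Aluminium capsule filling plate on a dark steel base, held by two toggle clamps with red handles, fixed, on the tray's -y side; 460 mm (its x, over the handles) x 150 mm, at most 60 mm high; origin at the centre of its underside. Not part of the work.
Mind the look-alikes: they are no part of the job. Leave any purple or turquoise look-alike of the capsule_c alone.

How it is judged (in metres and radians):
At the end, for the whole second after the job is handed in: Each of the four capsules lies at rest in its own groove, red cap towards the pull tab: middle within 5 mm of the groove's centre line and 16 mm of its middle lengthwise, 3 mm of its seated height (cap tip 4 mm), parallel to the groove within 0.12 rad ((y of capsule_a in the frame of tray between -0.086 and -0.076 m or y of capsule_a in the frame of tray between -0.032 and -0.022 m or y of capsule_a in the frame of tray between 0.022 and 0.032 m or y of capsule_a in the frame of tray between 0.076 and 0.086 m) and x of capsule_a in the frame of tray between -0.016 and 0.016 m and z of capsule_a in the frame of tray between 0.0127 and 0.0187 m and z of capsule_a_cap in the frame of tray between 0.0117 and 0.0197 m and x of each of capsule_a_cap, capsule_b_cap, capsule_c_cap, capsule_d_cap in the frame of tray below -0.02 m and angle between the x axis of each of capsule_a, capsule_b, capsule_c, capsule_d and the x axis of tray, either way round below 0.12 rad and linear speed of each of capsule_a, capsule_b, capsule_c, capsule_d below 0.02 m/s and (y of capsule_b in the frame of tray between -0.086 and -0.076 m or y of capsule_b in the frame of tray between -0.032 and -0.022 m or y of capsule_b in the frame of tray between 0.022 and 0.032 m or y of capsule_b in the frame of tray between 0.076 and 0.086 m) and x of capsule_b in the frame of tray between -0.016 and 0.016 m and z of capsule_b in the frame of tray between 0.0127 and 0.0187 m and z of capsule_b_cap in the frame of tray between 0.0117 and 0.0197 m and (y of capsule_c in the frame of tray between -0.086 and -0.076 m or y of capsule_c in the frame of tray between -0.032 and -0.022 m or y of capsule_c in the frame of tray between 0.022 and 0.032 m or y of capsule_c in the frame of tray between 0.076 and 0.086 m) and x of capsule_c in the frame of tray between -0.016 and 0.016 m and z of capsule_c in the frame of tray between 0.0127 and 0.0187 m and z of capsule_c_cap in the frame of tray between 0.0117 and 0.0197 m and (y of capsule_d in the frame of tray between -0.086 and -0.076 m or y of capsule_d in the frame of tray between -0.032 and -0.022 m or y of capsule_d in the frame of tray between 0.022 and 0.032 m or y of capsule_d in the frame of tray between 0.076 and 0.086 m) and x of capsule_d in the frame of tray between -0.016 and 0.016 m and z of capsule_d in the frame of tray between 0.0127 and 0.0187 m and z of capsule_d_cap in the frame of tray between 0.0117 and 0.0197 m); the robot touches nothing.
It fails at once if a capsule that already lay right was shifted more than 10 mm (distance of any of capsule_a, capsule_b from where it was at the start of the episode above 0.01 m).
It fails at once if a capsule was let fall or thrown: faster than 0.55 m/s with no finger on it (a fall of about 15 mm) ((linear speed of capsule_a above 0.55 m/s and contact force between the fingers and capsule_a below 0.05 N) or (linear speed of capsule_b above 0.55 m/s and contact force between the fingers and capsule_b below 0.05 N) or (linear speed of capsule_c above 0.55 m/s and contact force between the fingers and capsule_c below 0.05 N) or (linear speed of capsule_d above 0.55 m/s and contact force between the fingers and capsule_d below 0.05 N)).
It fails at once if the graduated cylinder was tipped by more than 0.2 rad or pushed more than 30 mm (angle between grad_cylinder's own z axis and vertical above 0.2 rad or distance of grad_cylinder from where it was at the start of the episode above 0.03 m).
It fails at once if the tamping block or the weighing boat was pushed more than 30 mm (distance of any of tamp_block, boat from where it was at the start of the episode above 0.03 m).
It also fails if it takes over 56 s, if anything falls off the work surface, if the arm or the gripper's body presses on something with over 40 N, if the wrist force passes 120 N, or if a joint passes its speed limit or range.

## Working session

There is one attempt and no reset: what is moved stays moved. The work goes in short steps, Python scripts to look and compute and a tool call to move; the robot and the scene stay as the last step left them, time stands still between calls to the robot, and variables do not carry over. Pictures are saved under pics/ and viewed, at most 10 in all, crops included, and the job is handed in when it is done.

Besides the shell and the picture viewer there is one more tool, called by a JSON object that holds its "op" and its "data". apply_moves: Moves the arm, as the interface text tells. Shift numbers are shares of 0.5 m and turn numbers shares of 1.5 rad, none past 1 either way. Its arguments: {"type":"object","properties":{"series":{"type":"array"},"claw":{"type":"number"},"newtons":{"type":"number"}},"required":["series"]}

```bash
mkdir -p pics; cat > h.py <<'E'
import numpy as np, cv2
from scipy.spatial.transform import Rotation as R
from bench import env, vision, models
def T_tool():
    s=env.observe(); T=np.eye(4); T[:3,:3]=R.from_euler('xyz',s['ee_rot']).as_matrix(); T[:3,3]=s['ee_pos']; return T
def shot(n):
    T=T_tool(); p=vision.get_image(n)
    p['W']=T@np.array(p['T_tool_cam']) if n=='wrist' else np.array(p['world_from_camera'])
    return p
def K(p):
    f=p['img'].shape[0]/2/np.tan(np.radians(p['vertical_fov'])/2)
    return np.array([[f,0,p['cx']],[0,f,p['cy']],[0,0,1]])
D=lambda p:np.array([p['k1'],0,0,0,0.])
def ray(p,uv):
    x=cv2.undistortPoints(np.array([[uv]],float),K(p),D(p))[0,0]
    return p['W'][:3,3],p['W'][:3,:3]@np.array([x[0],x[1],1])
def onz(p,uv,z):
    o,d=ray(p,uv); return o+d*(z-o[2])/d[2]
def tri(obs):
    A=np.zeros((3,3));b=np.zeros(3)
    for p,uv in obs:
        o,d=ray(p,uv);d=d/np.linalg.norm(d);M=np.eye(3)-np.outer(d,d);A+=M;b+=M@o
    return np.linalg.solve(A,b)
def proj(p,X):
    Wi=np.linalg.inv(p['W']); r,_=cv2.Rodrigues(Wi[:3,:3])
    return cv2.projectPoints(np.atleast_2d(np.array(X,float)),r,Wi[:3,3],K(p),D(p))[0][:,0]
E
python3 - <<'E'
from h import *
ps=[]
for n in ['scene','side','wrist']:
    p=shot(n);ps.append(p['img']);print(n,p['W'].round(2).tolist(),p['vertical_fov'],p['k1'])
    cv2.imwrite(f'pics/{n}0.png',p['img'])
    for l in ['tray','capsule_c','capsule_c_cap','tab','pan','groove_1','boat','grad_cylinder','tamp_block']:
        print(l,[(np.round(d['position']).tolist(),round(d['confidence'],2)) for d in models.recognise(l,p)])
print(env.observe())
E
```

```text
scene [[-0.02, 0.77, -0.64, 1218.83], [1.0, 0.02, -0.0, -22.48], [0.01, -0.64, -0.77, 866.88], [0.0, 0.0, 0.0, 1.0]] 48.55444332287457 -0.02590773533691343
tray [([261.0, 217.0], 0.7), ([120.0, 200.0], 0.37)]
capsule_c [([273.0, 275.0], 0.71), ([230.0, 221.0], 0.69), ([180.0, 214.0], 0.67), ([254.0, 216.0], 0.58), ([296.0, 202.0], 0.54)]
capsule_c_cap [([276.0, 277.0], 0.84), ([253.0, 214.0], 0.64), ([180.0, 211.0], 0.63)]
tab [([261.0, 213.0], 0.69), ([291.0, 202.0], 0.55)]
pan [([396.0, 186.0], 0.87), ([260.0, 214.0], 0.38)]
groove_1 [([262.0, 214.0], 0.76), ([120.0, 201.0], 0.27)]
boat [([214.0, 144.0], 0.89)]
grad_cylinder [([340.0, 266.0], 0.73), ([231.0, 224.0], 0.59)]
tamp_block [([210.0, 279.0], 0.68), ([294.0, 202.0], 0.24)]
side [[-0.7, -0.37, 0.61, -58.99], [-0.72, 0.38, -0.58, 601.72], [-0.02, -0.85, -0.53, 622.83], [0.0, 0.0, 0.0, 1.0]] 47.880575167675296 0.0036579939692674046
tray [([263.0, 212.0], 0.75)]
capsule_c [([149.0, 267.0], 0.72), ([266.0, 194.0], 0.71), ([248.0, 220.0], 0.69), ([268.0, 185.0], 0.64), ([306.0, 240.0], 0.64), ([264.0, 211.0], 0.61), ([376.0, 218
[... 1255 characters left out ...]
'qpos': array([-0.06624134,  0.53638133, -0.00442037,  1.53791211,  0.00260145,
        1.06732946, -0.07121988]), 'joint_velocities': array([ 0.00121827, -0.00074773, -0.00012871,  0.00053468, -0.00247577,
        0.00049251,  0.00178966]), 'effort': array([-2.20721240e-04, -5.70889592e+01,  9.90038663e-01, -2.51914895e+01,
       -5.62149030e-02,  1.09228858e-02,  1.82722965e-05]), 'ee_pos': array([6.49978109e+02, 3.86938372e-02, 2.52723069e+02]), 'ee_rot': array([-3.14156956e+00,  2.13821855e-05,  1.57087255e+00]), 'ft_force': array([-0.15211927, -0.58711024, -0.4003596 ]), 'moment': array([-0.08098815, -0.00419969, -0.00676137]), 'gripper_force': 0.0, 'gripper_width': 0.9976212355497752}
```

View pics/scene0.png

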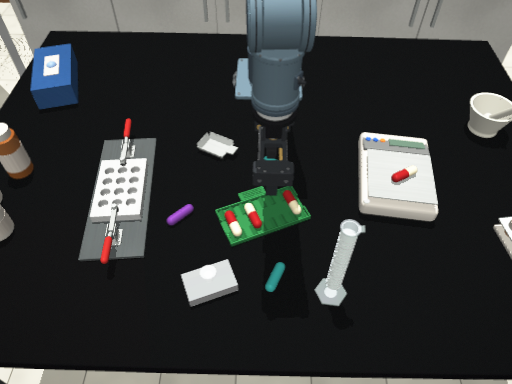

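View pics/side0.png

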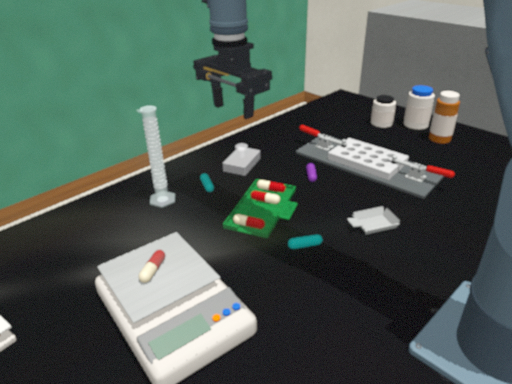

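View pics/wrist0.png

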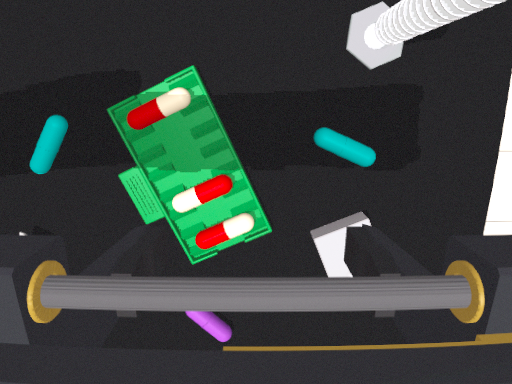

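The wrist view shows the tray with its tab at (145,195). Capsules there:
- (159,109), groove 4: right way round.
- (202,193), groove 2: red away from the tab, so this is capsule_c.
- (225,231), groove 1: right way round.

Groove 3 is empty. Capsule_d is on the pan, at scene (404,174) and side (152,266).

Look-alikes are turquoise at wrist (48,145) and (345,147), and purple at (210,322). I leave those alone.

```bash
cat >> h.py <<'E'
def blobs(p,kind,amin=25):
    h=cv2.cvtColor(p['img'],cv2.COLOR_BGR2HSV);H,S,V=[h[...,i].astype(int) for i in range(3)]
    if kind=='red': m=((H<8)|(H>172))&(S>150)&(V>60)
    elif kind=='cream': m=(H>12)&(H<34)&(S>25)&(S<110)&(V>140)
    elif kind=='green': m=(H>50)&(H<75)&(S>120)&(V>50)
    n,l,st,c=cv2.connectedComponentsWithStats(m.astype(np.uint8))
    return [(c[i].round(1).tolist(),int(st[i,4])) for i in range(1,n) if st[i,4]>=amin]
E
python3 - <<'E'
from h import *
for n in ['scene','side','wrist']:
    p=shot(n)
    for k in ['red','cream']: print(n,k,blobs(p,k))
    if n=='wrist':
        h=cv2.cvtColor(p['img'],cv2.COLOR_BGR2HSV)
        m=((h[...,0]>50)&(h[...,0]<75)&(h[...,1]>120)&(h[...,2]>50)).astype(np.uint8)
        c=max(cv2.findContours(m,0,2)[0],key=cv2.contourArea)
        hu=np.array([onz(p,q[0],13)[:2] for q in c],np.float32)
        print('rect',cv2.minAreaRect(hu))
        print(cv2.approxPolyDP(c,4,True)[:,0].tolist())
        print([onz(p,q[0],13)[:2].round(1).tolist() for q in cv2.approxPolyDP(c,4,True)])
    for l,z in [('grad_cylinder',5),('tamp_block',20),('boat',10)]:
        print(l,[(onz(p,d['position'],z).round().tolist()[:2],d['confidence']) for d in models.recognise(l,p)[:1]])
E
```

```text
scene red [([126.9, 127.4], 123), ([400.0, 175.3], 137), ([288.0, 195.8], 94), ([229.8, 216.6], 103), ([254.7, 219.3], 138), ([105.8, 250.0], 205)]
scene cream [([9.5, 163.4], 247), ([412.6, 172.4], 31), ([294.5, 206.7], 107), ([235.5, 229.6], 57), ([75.8, 375.7], 38), ([55.4, 379.7], 60), ([102.5, 375.4], 42), ([122.1, 378.8], 124), ([150.8, 377.2], 32), ([174.7, 378.2], 45), ([187.4, 377.3], 64), ([256.9, 378.9], 198), ([300.2, 379.8], 25), ([285.6, 381.8], 38), ([358.3, 380.5], 35), ([375.9, 381.4], 30), ([438.8, 381.0], 74), ([476.1, 381.6], 27), ([489.1, 381.6], 29)]
grad_cylinder [([720.0, 166.0], 0.7)]
tamp_block [([764.0, -127.0], 0.82)]
boat [([336.0, -141.0], 0.72)]
side red [([308.5, 129.7], 153), ([441.2, 170.9], 216), ([276.3, 185.9], 130), ([258.0, 195.3], 95), ([254.6, 222.2], 143)]
side cream [([230.4, 130.9], 239), ([445.5, 116.5], 33), ([75.1, 195.4], 234), ([263.2, 183.6], 96), ([271.3, 197.9], 107), ([239.9, 218.9], 112), ([147.3, 272.0], 241)]
grad_cylinder [([980.0, 39.0], 0.9)]
tamp_block [([789.0, -129.0], 0.9)]
boat [([339.0, -159.0], 0.93)]
wrist red [([144.5, 115.1], 678), ([213.0, 188.0], 667), ([211.1, 236.3], 536)]
wrist cream [([172.8, 101.4], 578), ([183.6, 192.4], 62), ([240.8, 218.9], 143)]
rect ((564.3194580078125, -16.208030700683594), (140.27435302734375, 213.96165466308594), 24.419904708862305)
[[191, 65], [106, 109], [136, 163], [118, 174], [146, 224], [166, 218], [193, 264], [270, 232], [271, 227]]
[[580.4, 108.6], [481.2, 62.7], [510.4, 0.4], [487.4, -12.7], [515.5, -75.8], [541.1, -67.9], [570.9, -130.1], [668.4, -86.1], [669.6, -79.5]]
grad_cylinder [([803.0, 157.0], 0.96)]
tamp_block [([749.0, -98.0], 0.62)]
boat []
```

```bash
python3 - <<'E'
from h import *
s=shot('scene');d=shot('side');w=shot('wrist')
print('d tri',tri([(s,(404,174)),(d,(152,266))]), onz(s,(404,174),86.7),onz(d,(152,266),86.7))
print('cyl',onz(w,(376,37),0),onz(s,(330,293),0),onz(d,(162,199),0))
t=np.array([576.6,-10.6]);a=np.radians(24.42);ux=np.array([np.cos(a),np.sin(a)]);uy=np.array([-ux[1],ux[0]])
for y,pr in [(81,((144.5,115.1),(172.8,101.4),(276.3-0,185.9))),(-81,((211.1,236.3),(240.8,218.9),0))]:
    pass
P=lambda x,y,z:np.r_[t+x*ux+y*uy,z]
for n,y in enumerate([-81,-27,27,81],1):
    X=[P(-20,y,15.7),P(0,y,15.7),P(20,y,15.7)]
    print(n,X[1].round(1),[proj(q,X).round().astype(int).tolist() for q in (w,s,d)])
# triangulate red-blob centroids (c, groove4)
print('c red',tri([(w,(213,188)),(s,(254.7,219.3)),(d,(258,195.3))]),P(19,-27,15.7))
print('g4 red',tri([(w,(144.5,115.1)),(s,(288,195.8)),(d,(254.6,222.2))]),P(-19,81,15.7))
print('g1 red',tri([(w,(211.1,236.3)),(s,(229.8,216.6)),(d,(276.3,185.9))]),P(-19,-81,15.7))
E
```

```text
d tri [499.73603175 337.95603432  85.24237739] [501.31282303 337.78482783  86.7       ] [497.97173741 338.17737748  86.7       ]
cyl [785.22740021 140.97789909   0.        ] [785.15384061 140.21187484   0.        ] [786.59881224 138.46762766   0.        ]
1 [610.1 -84.4  15.7] [[[208, 238], [222, 232], [237, 225]], [[230, 216], [233, 222], [236, 229]], [[278, 188], [271, 186], [264, 185]]]
2 [587.8 -35.2  15.7] [[[188, 200], [202, 193], [218, 186]], [[250, 210], [253, 215], [257, 222]], [[271, 199], [264, 197], [256, 196]]]
3 [565.4  14.   15.7] [[[166, 159], [181, 152], [197, 144]], [[270, 203], [273, 209], [276, 215]], [[263, 210], [256, 209], [248, 207]]]
4 [543.1  63.2  15.7] [[[144, 116], [159, 108], [175, 100]], [[289, 197], [292, 202], [296, 208]], [[255, 223], [247, 221], [239, 220]]]
c red [601.02327438 -29.89915603  17.31891812] [605.06265061 -27.32954036  15.7       ]
g4 red [525.93596812  54.38105448  18.22102151] [525.81254556  55.29866821  15.7       ]
g1 red [596.32711297 -91.26603892  19.26691296] [592.78695706 -92.20871535  15.7       ]
```

{"op": "apply_moves", "data": {"series": [{"dp":[0.125,-0.05,0],"twist":[0,0,0]},{"dp":[0.25,-0.1,0],"twist":[0,0,0]},{"dp":[0.36,-0.1,0],"twist":[0,0,0]},{"dp":[0.36,-0.1,0],"twist":[0,0,0]}], "claw": 0.7}}

```text
t: 2.75
ee_pos: [598.2, 187.4, 252.8]
ee_rot: [-3.141, -0.004, 1.58]
ft_force: [-0.0, 0.3, -0.1]
gripper_width: 0.702
gripper_force: 0.0
```

```bash
python3 - <<'E'
from h import *
w=shot('wrist');cv2.imwrite('pics/w1.png',w['img'])
print(env.observe()['ee_pos'],proj(w,[500,338,86]))
for k in ['red','cream']: print(k,blobs(w,k,80))
E
```

```text
[599.17143603 183.52207463 252.72954325] [[141.56221905   4.65803113]]
red [([151.0, 20.5], 1254), ([200.1, 266.2], 390), ([255.0, 323.6], 540)]
cream [([223.5, 255.8], 382), ([229.9, 332.9], 274)]
```

View pics/w1.png

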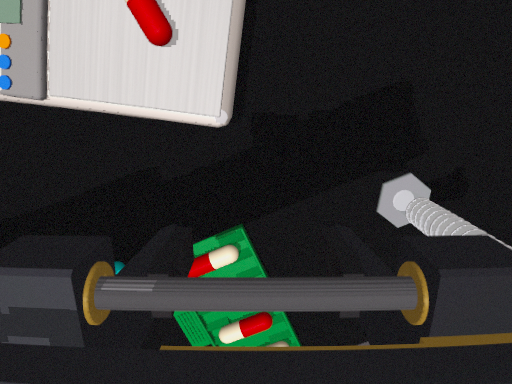

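The pan corner is at the top left, with d's red cap at (151,20) and its tip near (163,42). The cylinder foot is at (403,200).

{"op": "apply_moves", "data": {"series": [{"dp":[0.06,-0.07,0],"twist":[0,0,-0.1]},{"dp":[0.12,-0.14,0],"twist":[0,0,-0.2]},{"dp":[0.18,-0.2,0],"twist":[0,0,-0.31]},{"dp":[0.18,-0.2,0],"twist":[0,0,-0.31]},{"dp":[0.18,-0.2,0],"twist":[0,0,-0.31]}], "claw": 0.6}}

```text
t: 3.42
ee_pos: [501.2, 268.1, 252.8]
ee_rot: [3.141, 0.001, 2.032]
ft_force: [0.4, -0.5, -0.1]
gripper_width: 0.599
gripper_force: 0.0
```

```bash
cat >> h.py <<'E'
def delta(pos,yaw=None):
    """share numbers from the present pose to a world point / tool yaw, tool down"""
    T=T_tool(); d=T[:3,:3].T@(np.array(pos,float)-T[:3,3])
    Rt=R.from_euler('xyz',[np.pi,0,yaw]).as_matrix() if yaw is not None else T[:3,:3]
    return (d/500).round(4), (R.from_matrix(T[:3,:3].T@Rt).as_rotvec()/1.5).round(4)
E
python3 - <<'E'
from h import *
s=env.observe();print(s['ee_pos'],s['ee_rot'])
w=shot('wrist');cv2.imwrite('pics/w2.png',w['img'])
h=cv2.cvtColor(w['img'],cv2.COLOR_BGR2HSV)
for k in ['red','cream']: print(k,blobs(w,k,80))
print(proj(w,[500,338,86]),[d['position'] for d in models.recognise('capsule_d',w)])
for a in ((1e9,),): pass
b=blobs(w,'red',500)
E
```

```text
[501.23677469 268.05992915 252.76085617] [3.14134903e+00 1.29261286e-03 2.03213916e+00]
red [([289.2, 124.1], 1096), ([200.6, 315.6], 305)]
cream [([287.7, 81.8], 762), ([229.1, 316.1], 215)]
[[287.75298145 107.89631232]] [[216.8, 316.4], [286.8, 106.1], [214.3, 335.3]]
```

View pics/w2.png

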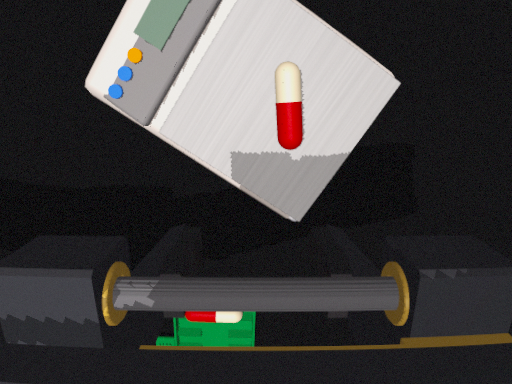

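Capsule d is at (289,104), with its cream tip at (287,61) and its red tip at (290,150).

```bash
python3 - <<'E'
from h import *
w=shot('wrist');s=shot('scene')
a,b=onz(w,(287.7,81.8),86.7),onz(w,(289.2,124.1),86.7)
m=onz(w,(288.7,104),86.7)
psi=np.arctan2(*(a-b)[[1,0]])
print(a,b,m,psi,'tri',tri([(w,(288.7,104)),(s,(405.5,173.5))]))
print(delta([m[0],m[1],150],psi)); print(delta([m[0],m[1],91.5],psi))
E
```

```text
[489.62444778 357.81981515  86.7       ] [507.95747856 325.80109862  86.7       ] [499.28713143 341.30630436  86.7       ] 2.090804225950496 tri [499.41158876 341.60170264  86.71660276]
(array([0.1319, 0.0617, 0.2051]), array([-0.    ,  0.0005, -0.0387]))
(array([0.132 , 0.0617, 0.3221]), array([-0.    ,  0.0005, -0.0387]))
```

{"op": "apply_moves", "data": {"series": [{"dp":[0.06,0.03,0.08],"twist":[0,0,-0.039]},{"dp":[0.132,0.062,0.18],"twist":[0,0,-0.039]},{"dp":[0.132,0.062,0.24],"twist":[0,0,-0.039]},{"dp":[0.132,0.062,0.26],"twist":[0,0,-0.039]},{"dp":[0.132,0.062,0.26],"twist":[0,0,-0.039]}], "claw": 0.5}}

```text
t: 4.25
ee_pos: [498.8, 341.9, 122.8]
ee_rot: [-3.141, 0.001, 2.093]
ft_force: [0.3, -0.2, 0.6]
gripper_width: 0.499
gripper_force: 0.0
```

```bash
python3 - <<'E'
from h import *
w=shot('wrist')
for k in ['red','cream']: print(k,blobs(w,k,80))
m=onz(w,blobs(w,'red',500)[0][0],86.7); n=onz(w,max(blobs(w,'cream',80),key=lambda b:b[1])[0],86.7); print(m,n,(m+n)/2)
print(proj(w,[499.3,341.3,86.7]));print(delta([499.3,341.3,91.5],2.09),env.observe()['ee_pos'])
E
```

```text
red [([253.4, 255.3], 1767)]
cream [([253.3, 201.2], 2472)]
[506.44181284 327.68076237  86.7       ] [490.36614278 355.65072419  86.7       ] [498.40397781 341.66574328  86.7       ]
[[254.4216589  230.21979482]]
(array([-0.002 , -0.001 ,  0.0644]), array([0.0009, 0.0002, 0.0018])) [499.18505707 342.38371067 123.68097879]
```

{"op": "apply_moves", "data": {"series": [{"dp":[-0.001,-0.001,0.03],"twist":[0,0,0]},{"dp":[-0.001,-0.001,0.055],"twist":[0,0,0]},{"dp":[-0.001,-0.001,0.062],"twist":[0,0,0]},{"dp":[-0.001,-0.001,0.062],"twist":[0,0,0]}]}}

```text
t: 4.8
ee_pos: [497.8, 342.1, 91.4]
ee_rot: [-3.141, 0.0, 2.094]
ft_force: [0.9, 0.4, 1.0]
gripper_width: 0.5
gripper_force: 0.0
```

{"op": "apply_moves", "data": {"series": [{"dp":[0,0,0],"twist":[0,0,0]},{"dp":[0,0,0],"twist":[0,0,0]},{"dp":[0,0,0],"twist":[0,0,0]},{"dp":[0,0,0],"twist":[0,0,0]},{"dp":[0,0,0],"twist":[0,0,0]}], "claw": 0.15, "newtons": 15}}

```text
t: 5.42
ee_pos: [498.1, 342.4, 92.0]
ee_rot: [3.141, -0.0, 2.094]
ft_force: [-0.4, -0.2, 2.4]
gripper_width: 0.258
gripper_force: 15.0
```

{"op": "apply_moves", "data": {"series": [{"dp":[0,0,-0.06],"twist":[0,0,0]},{"dp":[0,0,-0.14],"twist":[0,0,0]},{"dp":[0,0,-0.2],"twist":[0,0,0]},{"dp":[0,0,-0.2],"twist":[0,0,0.1]},{"dp":[0,0,-0.2],"twist":[0,0,0.2]}]}}

```text
t: 6.05
ee_pos: [497.9, 342.1, 192.1]
ee_rot: [3.141, -0.0, 1.789]
ft_force: [-0.4, -0.6, -0.4]
gripper_width: 0.254
gripper_force: 15.0
```

```bash
python3 - <<'E'
from h import *
s=env.observe();print(s['ee_pos'],s['ee_rot'],s['gripper_width'],s['gripper_force'])
print(delta([560,14,192],0.426))
E
```

```text
[497.93418628 342.12530423 192.06470622] [ 3.14121225e+00 -2.30441330e-04  1.78928919e+00] 0.25410267520646146 14.99622792005539
(array([-0.6676, -0.0211, -0.    ]), array([ 1.000e-04, -3.000e-04,  9.089e-01]))
```

{"op": "apply_moves", "data": {"series": [{"dp":[-0.08,0,0],"twist":[0,0,0.11]},{"dp":[-0.16,0,0],"twist":[0,0,0.22]},{"dp":[-0.25,-0.01,0],"twist":[0,0,0.33]},{"dp":[-0.34,-0.01,0],"twist":[0,0,0.44]},{"dp":[-0.42,-0.01,0],"twist":[0,0,0.55]}]}}

```text
t: 6.68
ee_pos: [539.6, 134.5, 191.7]
ee_rot: [3.142, 0.0, 0.963]
ft_force: [0.1, 0.8, -1.2]
gripper_width: 0.259
gripper_force: 15.0
```

```bash
python3 - <<'E'
from h import *
print(delta([560,14,192],0.426))
E
```

```text
(array([-0.1746,  0.171 , -0.0006]), array([1.000e-04, 2.000e-04, 3.582e-01]))
```

{"op": "apply_moves", "data": {"series": [{"dp":[-0.05,0.05,0],"twist":[0,0,0.11]},{"dp":[-0.1,0.1,0],"twist":[0,0,0.22]},{"dp":[-0.15,0.145,0],"twist":[0,0,0.33]},{"dp":[-0.175,0.171,0],"twist":[0,0,0.358]},{"dp":[-0.175,0.171,0],"twist":[0,0,0.358]}]}}

```text
t: 7.3
ee_pos: [560.6, 15.0, 191.6]
ee_rot: [3.141, 0.0, 0.433]
ft_force: [0.6, 0.6, -1.2]
gripper_width: 0.256
gripper_force: 15.0
```

```bash
python3 - <<'E'
from h import *
w=shot('wrist');s=env.observe();print(s['ee_pos'],s['ee_rot']);cv2.imwrite('pics/w3.png',w['img'])
for k in ['red','cream']: print(k,blobs(w,k,80))
t=np.array([576.6,-10.6]);a=np.radians(24.42);ux=np.array([np.cos(a),np.sin(a)]);uy=np.array([-ux[1],ux[0]])
P=lambda x,y,z:np.r_[t+x*ux+y*uy,z]
print([proj(w,[P(-56,y,13),P(56,y,13)]).round().tolist() for y in (-107,107)])
for y in (81,27,-27): print(y,proj(w,[P(x,y,15.7) for x in(-20,0,20)]).round().tolist())
print(delta(P(0,27,50),.426))
E
```

```text
[560.5279609   16.59135106 191.57694443] [-3.14095505e+00  3.14272293e-05  4.34838322e-01]
red [([315.8, 156.0], 1023), ([368.4, 185.8], 901), ([204.4, 188.4], 866), ([255.6, 269.5], 764), ([255.5, 321.8], 943)]
cream [([369.5, 147.0], 450), ([203.2, 151.2], 824), ([312.3, 193.0], 308), ([255.2, 223.3], 3802)]
[[[388.0, 224.0], [401.0, 113.0]], [[181.0, 223.0], [175.0, 111.0]]]
81 [[204.0, 190.0], [204.0, 170.0], [203.0, 150.0]]
27 [[259.0, 190.0], [259.0, 170.0], [260.0, 150.0]]
-27 [[314.0, 191.0], [315.0, 171.0], [316.0, 150.0]]
(array([0.0067, 0.009 , 0.2831]), array([-0.0004,  0.    ,  0.0059]))
```

View pics/w3.png

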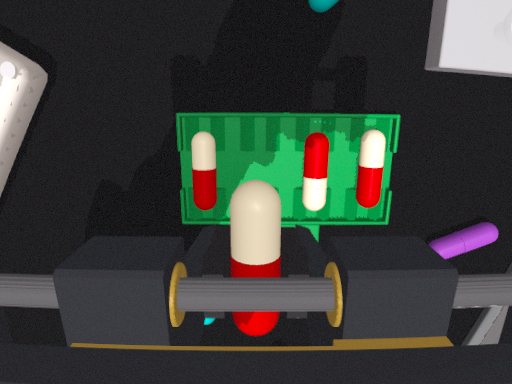

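The capsule is held level over the tray, with its cap toward the tab. Groove 3 at x≈259 px is clear and the predicted tray corners fit.

{"op": "apply_moves", "data": {"series": [{"dp":[0.007,0.008,0.08],"twist":[0,0,0.005]},{"dp":[0.007,0.008,0.18],"twist":[0,0,0.005]},{"dp":[0.007,0.008,0.26],"twist":[0,0,0.005]},{"dp":[0.007,0.008,0.28],"twist":[0,0,0.005]},{"dp":[0.007,0.008,0.28],"twist":[0,0,0.005]}]}}

```text
t: 7.98
ee_pos: [565.6, 14.7, 51.9]
ee_rot: [-3.141, -0.0, 0.427]
ft_force: [0.1, -0.5, -0.4]
gripper_width: 0.259
gripper_force: 15.0
```

```bash
cat >> h.py <<'E'
t=np.array([576.6,-10.6]);a=np.radians(24.42);ux=np.array([np.cos(a),np.sin(a)]);uy=np.array([-ux[1],ux[0]])
P=lambda x,y,z:np.r_[t+x*ux+y*uy,z]
def intray():
    s=[]
    for _ in range(4): vision.get_image('scene'); s.append(env.observe()['ee_pos'])
    m=np.mean(s,0); return [(m[:2]-t)@ux,(m[:2]-t)@uy,m[2]],np.std(s,0),env.observe()['ee_rot']
E
python3 -c "
from h import *
print(intray())"
```

```text
([np.float64(1.1137757367394236), np.float64(26.660050561456213), np.float64(53.19416814941602)], array([0.16814213, 0.19095263, 0.22714703]), array([ 3.14081646e+00, -2.67156429e-03,  4.25288300e-01]))
```

{"op": "apply_moves", "data": {"series": [{"dp":[-0.002,0,0.03],"twist":[0,0,0]},{"dp":[-0.002,0,0.048],"twist":[0,0,0]},{"dp":[-0.002,0,0.056],"twist":[0,0,0]},{"dp":[-0.002,0,0.059],"twist":[0,0,0]},{"dp":[-0.002,0,0.059],"twist":[0,0,0]}]}}

```text
t: 8.8
ee_pos: [564.6, 13.2, 22.2]
ee_rot: [3.142, -0.0, 0.425]
ft_force: [0.8, 0.3, -0.8]
gripper_width: 0.26
gripper_force: 15.0
```

```bash
python3 -c "
from h import *
print(intray(),env.observe()['ft_force'])"
```

```text
([np.float64(-0.9717545195465941), np.float64(26.598510783293822), np.float64(22.417025166173865)], array([0.03178177, 0.01864536, 0.0547551 ]), array([ 3.14140336e+00, -4.56704779e-04,  4.24846779e-01])) [ 0.30467681 -0.23440412 -0.17791861]
```

{"op": "apply_moves", "data": {"series": [{"dp":[0,0,0.001],"twist":[0,0,0]},{"dp":[0,0,0.0025],"twist":[0,0,0]},{"dp":[0,0,0.0025],"twist":[0,0,0]}]}}

```text
t: 9.38
ee_pos: [564.7, 13.1, 21.1]
ee_rot: [3.141, -0.0, 0.425]
ft_force: [0.4, 0.1, 1.2]
gripper_width: 0.255
gripper_force: 15.0
```

{"op": "apply_moves", "data": {"series": [{"dp":[0,0,0],"twist":[0,0,0]},{"dp":[0,0,0],"twist":[0,0,0]},{"dp":[0,0,0],"twist":[0,0,0]},{"dp":[0,0,0],"twist":[0,0,0]}], "claw": 0.4}}

```text
t: 9.88
ee_pos: [564.5, 13.3, 20.9]
ee_rot: [-3.142, 0.0, 0.425]
ft_force: [-0.1, -0.2, 0.4]
gripper_width: 0.401
gripper_force: 0.0
```

{"op": "apply_moves", "data": {"series": [{"dp":[0,0,-0.03],"twist":[0,0,0]},{"dp":[0,0,-0.1],"twist":[0,0,0]},{"dp":[0,0,-0.2],"twist":[0,0,0]},{"dp":[0,0,-0.3],"twist":[0,0,0]},{"dp":[0,0,-0.3],"twist":[0,0,0]}]}}

```text
t: 10.5
ee_pos: [567.4, 13.2, 175.8]
ee_rot: [3.139, -0.008, 0.424]
ft_force: [-0.8, 0.1, -0.1]
gripper_width: 0.397
gripper_force: 0.0
```

```bash
python3 - <<'E'
from h import *
w=shot('wrist');cv2.imwrite('pics/w4.png',w['img'])
for k in ['red','cream']:
  for b in blobs(w,k,80):
    X=onz(w,b[0],15.7)[:2]-t; print(k,b,(X@ux).round(1),(X@uy).round(1))
print(env.observe()['ee_pos'],env.observe()['ee_rot'],env.observe()['qpos'].round(2),delta(P(0,-27,150),.426))
E
```

```text
red ([313.2, 165.5], 1115) 14.4 -27.0
red ([368.6, 196.2], 973) -15.0 -81.1
red ([197.1, 200.3], 944) -18.6 81.1
red ([255.0, 203.8], 902) -22.1 26.5
cream ([366.9, 152.9], 371) 26.1 -76.0
cream ([195.3, 161.6], 907) 18.3 81.0
cream ([254.1, 160.9], 609) 18.8 27.2
cream ([303.0, 203.9], 151) -22.4 -18.9
[565.74539527  13.32655185 173.4138151 ] [ 3.14045656 -0.00433488  0.42475691] [-0.29  0.5   0.25  1.85 -0.16  0.81 -1.11] (array([-1.000e-04,  1.065e-01,  4.690e-02]), array([ 0.0008, -0.0029, -0.0008]))
```

Capsule d is seated in groove 3 at tray x≈-2, y≈27. Capsule c is next, in groove 2.

{"op": "apply_moves", "data": {"series": [{"dp":[-0.004,0.06,0.02],"twist":[0,0,0]},{"dp":[-0.004,0.106,0.08],"twist":[0,0,0]},{"dp":[-0.004,0.106,0.18],"twist":[0,0,0]},{"dp":[-0.004,0.106,0.23],"twist":[0,0,0]},{"dp":[-0.004,0.106,0.23],"twist":[0,0,0]}]}}

```text
t: 11.18
ee_pos: [581.8, -35.9, 53.2]
ee_rot: [-3.139, 0.006, 0.425]
ft_force: [-0.3, 0.2, -0.9]
gripper_width: 0.402
gripper_force: 0.0
```

```bash
python3 - <<'E'
from h import *
print(intray()); w=shot('wrist')
for k in ['red','cream']:
  for b in blobs(w,k,200):
    X=onz(w,b[0],15.7)[:2]-t; print(k,b,(X@ux).round(1),(X@uy).round(1))
E
```

```text
([np.float64(-3.253451432110684), np.float64(-26.368121991109813), np.float64(56.24918322837658)], array([0.75932518, 0.0191257 , 0.83358291]), array([ 3.14077944e+00, -1.65403556e-03,  4.24837866e-01]))
red ([257.8, 197.5], 3101) 13.8 -27.1
red ([348.9, 231.7], 1157) -6.9 -79.8
red ([72.5, 229.9], 723) -5.9 81.7
red ([167.0, 238.8], 679) -11.1 25.6
cream ([351.4, 186.0], 1806) 20.4 -79.1
cream ([67.2, 191.0], 2634) 17.7 81.1
cream ([162.3, 196.8], 2508) 14.3 26.4
```

{"op": "apply_moves", "data": {"series": [{"dp":[0,0.001,0.03],"twist":[0,0,0]},{"dp":[0,0.001,0.055],"twist":[0,0,0]},{"dp":[0,0.001,0.068],"twist":[0,0,0]},{"dp":[0,0.001,0.071],"twist":[0,0,0]},{"dp":[0,0.001,0.071],"twist":[0,0,0]}]}}

```text
t: 12.05
ee_pos: [584.8, -36.4, 20.4]
ee_rot: [3.142, 0.0, 0.425]
ft_force: [-0.5, 0.2, -0.3]
gripper_width: 0.4
gripper_force: 0.0
```

{"op": "apply_moves", "data": {"series": [{"dp":[0,0,0],"twist":[0,0,0]},{"dp":[0,0,0],"twist":[0,0,0]},{"dp":[0,0,0],"twist":[0,0,0]},{"dp":[0,0,0],"twist":[0,0,0]},{"dp":[0,0,0],"twist":[0,0,0]}], "claw": 0.15}}

```text
t: 12.68
ee_pos: [585.2, -36.9, 20.8]
ee_rot: [3.141, -0.001, 0.424]
ft_force: [0.4, -2.4, 3.9]
gripper_width: 0.261
gripper_force: 15.0
```

{"op": "apply_moves", "data": {"series": [{"dp":[0,0,-0.04],"twist":[0,0,0]},{"dp":[0,0,-0.12],"twist":[0,0,0]},{"dp":[0,0,-0.2],"twist":[0,0,0]},{"dp":[0,0,-0.2],"twist":[0,0,-0.1]},{"dp":[0,0,-0.2],"twist":[0,0,-0.2]}]}}

```text
t: 13.3
ee_pos: [584.7, -35.5, 122.2]
ee_rot: [3.141, -0.001, 0.731]
ft_force: [-0.3, 0.1, -0.2]
gripper_width: 0.259
gripper_force: 15.0
```

{"op": "apply_moves", "data": {"series": [{"dp":[0,0,0],"twist":[0,0,-0.12]},{"dp":[0,0,0],"twist":[0,0,-0.24]},{"dp":[0,0,0],"twist":[0,0,-0.36]},{"dp":[0,0,0],"twist":[0,0,-0.48]},{"dp":[0,0,0],"twist":[0,0,-0.6]}]}}

```text
t: 13.92
ee_pos: [584.3, -35.9, 121.4]
ee_rot: [-3.141, 0.0, 1.631]
ft_force: [-0.6, -1.1, 0.2]
gripper_width: 0.259
gripper_force: 15.0
```

{"op": "apply_moves", "data": {"series": [{"dp":[0,0,0],"twist":[0,0,-0.12]},{"dp":[0,0,0],"twist":[0,0,-0.24]},{"dp":[0,0,0],"twist":[0,0,-0.36]},{"dp":[0,0,0],"twist":[0,0,-0.48]},{"dp":[0,0,0],"twist":[0,0,-0.6]}]}}

```text
t: 14.55
ee_pos: [584.4, -36.1, 121.5]
ee_rot: [-3.141, 0.0, 2.531]
ft_force: [-0.4, -0.1, -1.8]
gripper_width: 0.261
gripper_force: 15.0
```

{"op": "apply_moves", "data": {"series": [{"dp":[0,0,0],"twist":[0,0,-0.12]},{"dp":[0,0,0],"twist":[0,0,-0.24]},{"dp":[0,0,0],"twist":[0,0,-0.36]},{"dp":[0,0,0],"twist":[0,0,-0.48]},{"dp":[0,0,0],"twist":[0,0,-0.6]}]}}

```text
t: 15.18
ee_pos: [584.4, -36.3, 121.4]
ee_rot: [-3.14, -0.001, -2.852]
ft_force: [0.2, 0.3, -0.3]
gripper_width: 0.263
gripper_force: 15.0
```

```bash
python3 - <<'E'
from h import *
w=shot('wrist');cv2.imwrite('pics/w5.png',w['img'])
print(intray(),env.observe()['qpos'].round(2)); print(delta(P(0,-27,60),.426+np.pi))
E
```

```text
([np.float64(-3.4287421521080437), np.float64(-26.73388362415557), np.float64(121.04849323006658)], array([0.07566911, 0.05619087, 0.10572495]), array([-3.14112527e+00, -1.00834330e-04, -2.86162451e+00])) [ 0.36  0.66 -0.52  1.78  0.43  0.82  1.48]
(array([-0.0066,  0.0005,  0.1218]), array([-0.0003, -0.0001, -0.0974]))
```

View pics/w5.png

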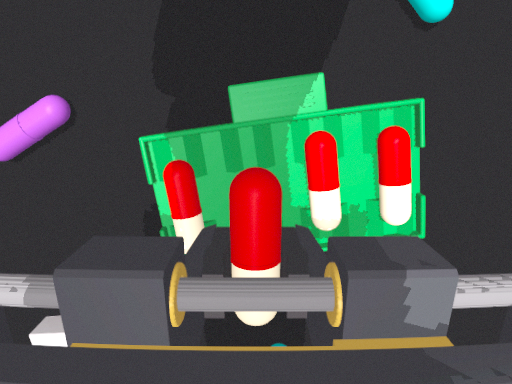

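The red cap now points to the tab. It needs another 0.15 rad, then I lower it.

{"op": "apply_moves", "data": {"series": [{"dp":[-0.006,0,0],"twist":[0,0,-0.05]},{"dp":[-0.006,0,0.03],"twist":[0,0,-0.097]},{"dp":[-0.006,0,0.1],"twist":[0,0,-0.097]},{"dp":[-0.006,0,0.135],"twist":[0,0,-0.097]},{"dp":[-0.006,0,0.135],"twist":[0,0,-0.097]}]}}

```text
t: 16.05
ee_pos: [586.8, -35.4, 52.1]
ee_rot: [3.141, -0.002, -2.713]
ft_force: [-0.1, 0.9, -0.0]
gripper_width: 0.258
gripper_force: 15.0
```

```bash
python3 -c "
from h import *
print(intray(),delta(P(0,-27,21.3),.426+np.pi))"
```

```text
([np.float64(0.3401487667534291), np.float64(-27.320520881090452), np.float64(53.78625274661861)], array([0.33780547, 0.0563791 , 0.39448476]), array([-3.14070985e+00,  1.64407498e-03, -2.71319631e+00])) (array([0.0012, 0.0011, 0.0657]), array([-0.0006,  0.0011,  0.0016]))
```

{"op": "apply_moves", "data": {"series": [{"dp":[0.001,0,0.03],"twist":[0,0,0]},{"dp":[0.001,0,0.052],"twist":[0,0,0]},{"dp":[0.001,0,0.062],"twist":[0,0,0]},{"dp":[0.001,0,0.0655],"twist":[0,0,0]},{"dp":[0.001,0,0.0655],"twist":[0,0,0]}]}}

```text
t: 16.88
ee_pos: [586.8, -36.2, 20.7]
ee_rot: [-3.141, -0.002, -2.713]
ft_force: [-4.8, -0.8, 10.1]
gripper_width: 0.262
gripper_force: 15.0
```

```bash
python3 -c "
from h import *
print(intray(),env.observe()['ft_force'])"
```

```text
([np.float64(-1.3310066230588151), np.float64(-27.548074992293657), np.float64(20.72387477856635)], array([0.0104872 , 0.01749717, 0.01236371]), array([-3.14090666e+00, -1.53820728e-03, -2.71334098e+00])) [-3.60706907 -1.49265583 10.20501455]
```

Contact at about 10 N means it is seated. I release and rise.

{"op": "apply_moves", "data": {"series": [{"dp":[0,0,-0.001],"twist":[0,0,0]},{"dp":[0,0,-0.001],"twist":[0,0,0]},{"dp":[0,0,-0.001],"twist":[0,0,0]},{"dp":[0,0,-0.001],"twist":[0,0,0]}], "claw": 0.4}}

```text
t: 17.58
ee_pos: [587.1, -35.7, 20.6]
ee_rot: [3.142, -0.0, -2.713]
ft_force: [0.1, 0.9, -0.8]
gripper_width: 0.395
gripper_force: 0.0
```

{"op": "apply_moves", "data": {"series": [{"dp":[0,0,-0.03],"twist":[0,0,0]},{"dp":[0,0,-0.1],"twist":[0,0,0]},{"dp":[0,0,-0.2],"twist":[0,0,0]},{"dp":[0,0,-0.3],"twist":[0,0,0]},{"dp":[0,0,-0.36],"twist":[0,0,0]}]}}

```text
t: 18.2
ee_pos: [588.1, -35.5, 204.5]
ee_rot: [-3.14, 0.003, -2.713]
ft_force: [0.1, -1.0, 0.9]
gripper_width: 0.397
gripper_force: 0.0
```

```bash
python3 - <<'E'
from h import *
for _ in range(4): vision.get_image('scene')
w=shot('wrist');cv2.imwrite('pics/w6.png',w['img'])
for k in ['red','cream']:
  for b in blobs(w,k,80):
    X=onz(w,b[0],15.7)[:2]-t; print(k,b,(X@ux).round(1),(X@uy).round(1))
E
```

```text
red ([308.8, 151.1], 959) -20.4 26.3
red ([254.9, 154.0], 958) -17.4 -26.9
red ([363.2, 154.7], 967) -17.2 80.9
red ([200.1, 157.9], 955) -13.4 -81.2
cream ([255.6, 190.5], 379) 20.0 -26.1
cream ([351.0, 188.7], 89) 17.9 71.4
cream ([207.2, 194.8], 268) 24.7 -75.5
```

View pics/w6.png

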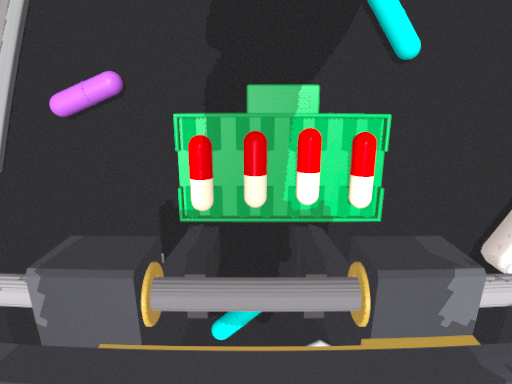

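All four capsules lie flat in their grooves with their caps toward the tab, at about (201,172), (255,169), (309,166) and (363,170).

```bash
python3 -c "
from bench import env
print(env.finish_job())"
```

```text
the job is handed in; nothing more can be done
None
```

I handed the job in at about 18.5 s. In the last picture all four grooves hold a capsule lying flat with its red cap towards the tab; the hand-in gave no verdict.

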